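# Complete the three cake boards

### The job

Finish the three serving boards with the pastries lying on the counter: put the strawberry slice on the paper in front of the bundt cake, the croissant on the paper in front of the white coconut bombe, and the two cookies, one neatly on top of the other, on the paper in front of the tart. Centre each on its paper, with the slice and the croissant lying flat and straight across the board, and leave the cakes that already stand on the boards where they are.

Things in the scene. Friction and masses are not known exactly. Their poses are not given: they have to be found in the camera images.
- slice: Strawberry cake slice with a flat red top and cream piping, a block 68 mm wide (its x), 104 mm long (its y); solid to 34 mm height (cream to 49 mm). At the start flat on the counter, its long side roughly across the robot's view (world y). Grasp across the 68 mm width (closing along its x), pads about 20 mm above its underside. 95 g. Origin at the centre of its underside.
- croissant: Butter croissant, 64 mm wide (its x), 133 mm long (its y), 49 mm high. Starts flat on the counter, long side roughly across the robot's view. Grasp across its middle (closing along its x), pads about 22 mm above its underside. 55 g. Origin at the centre of its underside.
- cookie_a: Chocolate chip cookie, round, 66 to 68 mm across, 14 mm thick, flat on the counter. Grasp across its diameter with the fingertips 2 to 4 mm above what it lies on. 40 g. Origin at the centre of its underside.
- cookie_b: The other chocolate chip cookie, like the first (66 to 68 mm across, 14 mm thick); either may be the lower one. Origin at the centre of its underside.
- bundt: Glazed mini bundt cake, dark brown with a pink swirl, on a gold card; 104 mm across, 84 mm high. Stands loose on the far half of its board (centre 50 mm beyond the board's middle); it is not to be moved. Origin at the centre of its underside.
- board_bundt: The board that carries the bundt cake: fixed, light wood, 235 (its x) x 134 (y) x 12 mm; the three look alike. Origin at the centre of its underside (top at z = +12 mm). Its -x end points to the robot (yaw within 0.06 rad). The cake stands on the far half, centre at x = +50 mm; the near half has an empty white paper, 88 (x) x 122 mm (y), flush, centre at x = -68 mm, y = 0.
- tart: Passion curd tart, yellow centre ringed by white peaks, in a fluted shell; 107 mm across, 44 mm high. Stands loose on the far half of its board (centre 50 mm beyond the board's middle); it is not to be moved. Origin at the centre of its underside.
- board_tart: The board that carries the tart: fixed, light wood, 235 (its x) x 134 (y) x 12 mm; the three look alike. Origin at the centre of its underside (top at z = +12 mm). Its -x end points to the robot (yaw within 0.06 rad). The cake stands on the far half, centre at x = +50 mm; the near half has an empty white paper, 88 (x) x 122 mm (y), flush, centre at x = -68 mm, y = 0.
- bombe: White coconut bombe, a dome with a green lime slice on a gold card; 130 mm across the card, dome 105 mm, 50 mm high. Stands loose on the far half of its board (centre 50 mm beyond the board's middle); it is not to be moved. Origin at the centre of its underside.
- board_bombe: The board that carries the bombe: fixed, light wood, 235 (its x) x 134 (y) x 12 mm; the three look alike. Origin at the centre of its underside (top at z = +12 mm). Its -x end points to the robot (yaw within 0.06 rad). The cake stands on the far half, centre at x = +50 mm; the near half has an empty white paper, 88 (x) x 122 mm (y), flush, centre at x = -68 mm, y = 0.
There are look-alikes about, which are no part of the job. What is shaped like the cookie_b but grey is not meant.

How it is judged:
At the end, for the whole second after the job is handed in: Slice, croissant, lower cookie flat on the bundt's, bombe's, tart's board, each within 15 mm of the paper's centre along each board axis; long sides along board y within 0.2 rad; other cookie on top, centres within 15 mm; all at rest; the cakes upright, within 15 mm of their start (x of slice in the frame of board_bundt between -0.083 and -0.053 m and y of slice in the frame of board_bundt between -0.015 and 0.015 m and z of slice in the frame of board_bundt between 0.008 and 0.017 m and angle between each of slice, croissant's own z axis and vertical below 0.2 rad and x of croissant in the frame of board_bombe between -0.083 and -0.053 m and y of croissant in the frame of board_bombe between -0.015 and 0.015 m and z of croissant in the frame of board_bombe between 0.008 and 0.017 m and angle between the y axis of slice and the y axis of board_bundt, either way round below 0.2 rad and angle between the y axis of croissant and the y axis of board_bombe, either way round below 0.2 rad and ((x of cookie_a in the frame of board_tart between -0.083 and -0.053 m and y of cookie_a in the frame of board_tart between -0.015 and 0.015 m and z of cookie_a in the frame of board_tart between 0.008 and 0.017 m and angle between cookie_a's own z axis and vertical below 0.2 rad and horizontal distance between cookie_b and cookie_a below 0.015 m and z of cookie_b in the frame of cookie_a between 0.009 and 0.019 m and angle between cookie_b's own z axis and vertical below 0.25 rad) or (x of cookie_b in the frame of board_tart between -0.083 and -0.053 m and y of cookie_b in the frame of board_tart between -0.015 and 0.015 m and z of cookie_b in the frame of board_tart between 0.008 and 0.017 m and angle between cookie_b's own z axis and vertical below 0.2 rad and horizontal distance between cookie_a and cookie_b below 0.015 m and z of cookie_a in the frame of cookie_b between 0.009 and 0.019 m and angle between cookie_a's own z axis and vertical below 0.25 rad)) and linear speed of each of slice, croissant, cookie_a, cookie_b below 0.01 m/s and angular speed of each of slice, croissant, cookie_a, cookie_b below 0.1 rad/s and distance of each of bundt, tart, bombe from where it was at the start of the episode below 0.015 m and angle between each of bundt, tart, bombe's own z axis and vertical below 0.15 rad); the robot touches nothing.
It fails at once if a cake already on a board is knocked over or pushed off its place (angle between any of bundt, tart, bombe's own z axis and vertical above 0.5 rad or distance of any of bundt, tart, bombe from where it was at the start of the episode above 0.03 m).
It also fails if it takes over 96 s, if anything falls off the work surface, if the arm or the gripper's body presses on something with over 40 N, if the wrist force passes 120 N, or if a joint passes its speed limit or range.

### The arm

A 6-joint arm with a two-finger parallel gripper is mounted at the origin on a cart in front of the work surface, level with it; the furniture and walls round the work are solid. World frame = base frame: x ahead of the robot, y to its left, z up, the work surface at z = 0. Lengths are in m, angles in rad, forces in N, time in s.
With the tool pointing down it reaches from about 0.225 to 0.875 m from the base axis. Payload 3.4 kg.
Tool frame: the origin (TCP) lies at the very end of the fingers, on their centre line; the grasp point (between the pads) lies 19 mm behind it (grasp_offset is the distance from the TCP to the grasp point, in m); y points along the fingers, z is the direction in which the jaws open and shut, and the axes are right-handed (so a half turn about y gives the same grasp; the last joint's range is limited). The gripper opens to 85 mm and grips with 20 to 120 N. Pads are 22 mm wide; open, the fingers measure 114 mm over their backs; the gripper's body (76 mm by 85 mm) begins 54 mm behind the grasp point. The pads swing forward as they close: fully open they stand 13 mm farther back than shut.
Start: joints at [-1.309, 0.276, 1.505, -0, 1.361, -0.121], TCP at [0.215, -0.533, 0.231] pointing down, gripper open.
Joint ranges: [-2.89, 2.89], [-0.75, 2.08], [0.22, 2.7], [-1.18, 4.32], [0.11, 2.71], [-2.7, 2.7]. Speed limits (rad/s): [2.57, 2.57, 3.14, 3.14, 3.14, 3.14].

### API

Orientations are given as a unit quaternion [w, x, y, z].
In Python, from rig import get_state, get_image, sign_off, grasp_offset gives the robot as it stands.
- The arm moves only by the shell command python3 -m jog 'ROWS' [FORCE]. ROWS is JSON, one flat list of numbers, 7 for each row, row after row: the closure in counts, from 0 (fully open) to 255 (shut), then the shift along the tool's x, y, z in cm, then the turn, a rotation vector about the tool's x, y, z in units of 8 degrees (1.0 is 8 degrees). In form: [jaw, tx, ty, tz, rx, ry, rz, jaw, tx, ty, tz, rx, ry, rz, ...]. A call has 1 to 12 rows; each row is the pose to reach, as a shift and turn from the pose commanded when the call began, along the tool's axes at that moment; what a row does not reach only later rows make up. A row lasts 1/8 s, in which the tool goes at most 62.5 mm and 10.7 degrees, less where a joint would pass 70% of its speed; a pose out of reach is approached as far as the arm can. A call with a gripper value outside its range is refused whole. The fingers move at their own pace and stop on an object; FORCE is the grip in N (left out, the last holds). Time passes only in rows, so rows that repeat a pose let the fingers close. It gives the time, the measured TCP pose, the force and the opening at its end, in the units of the state.
- get_state(): the state, without advancing time (a new reading comes with each control period).
- get_image(name): name is "side" or "top" or "wrist"; returns a dict with "color" (420x560x3 uint8, blue, green, red), "mtx" (3x3 intrinsics, pixels), "R" (3x3) and "t" (3): a world point X has camera coordinates R X + t; the wrist camera has in their place "tool_from_camera" (4x4, takes a point from camera to tool coordinates, whose origin is the TCP and whose axes are the tool frame's). Camera axes: x right, y down, z forward; pixel columns grow to the right and rows downward; lengths in m; the calibration is good to about 2 mm. The wrist camera is an equidistant fisheye: a pixel r from the principal point sees the ray r / f radians off the axis. A picture is of the moment at which its call begins: read the wrist's pose just before it. There is no depth.
- sign_off(): hands the job in, once; it reports no verdict.
The state is a dict: "clock": time; "qpos": joint angles; "qd": joint speeds; "effort": joint torques, N m; "position": TCP position; "ee_rot": TCP orientation; "contact_force": force on the tool from outside, world axes, zero at the start; "moment": the same for the moment, N m; "width": finger opening in m.
Only numpy, scipy, OpenCV 4.12 (cv2) and the standard library are available. Lean on these libraries where they do the work, as an engineer would, in place of code of your own. Each camera call takes 0.05 s, during which the arm holds its last target.

## Working session

There is one attempt and no reset: what is moved stays moved. The work goes in short steps, Python scripts to look and compute and a shell command to move; the robot and the scene stay as the last step left them, time stands still between calls to the robot, and variables do not carry over. Pictures are saved under pics/ and viewed, and the job is handed in when it is done.

```bash
ls; mkdir -p pics
python3 - <<'E'
from rig import get_state,get_image,grasp_offset
import cv2,numpy as np
print(grasp_offset)
s=get_state()
for k,v in s.items(): print(k,np.round(v,3))
for n in ["side","top","wrist"]:
    d=get_image(n); cv2.imwrite(f"pics/{n}0.png",d["color"])
    for k in d:
        if k!="color": print(n,k,np.round(d[k],4).tolist())
E
```

```text
pics
0.0187
clock 0.0
qpos [-1.309  0.277  1.506  0.     1.361 -0.121]
qd [ 0.    -0.001  0.001 -0.001 -0.002  0.   ]
effort [ 3.0000e-03 -4.1676e+01 -2.4581e+01  0.0000e+00  1.1000e-02 -0.0000e+00]
position [ 0.215 -0.533  0.23 ]
ee_rot [ 0.134 -0.135  0.695 -0.694]
contact_force [-0.533 -0.059  0.108]
moment [-0.066  0.066  0.049]
width 0.085
side mtx [[469.6191, 0.0, 274.7645], [0.0, 469.6191, 211.4384], [0.0, 0.0, 1.0]]
side R [[-0.9585, -0.2841, -0.0237], [-0.1248, 0.4928, -0.8611], [0.2563, -0.8225, -0.5078]]
side t [0.581, 0.1326, 0.9653]
top mtx [[424.131, 0.0, 278.673], [0.0, 424.131, 209.5884], [0.0, 0.0, 1.0]]
top R [[0.0223, -0.9995, -0.0231], [-0.9863, -0.0182, -0.1642], [0.1637, 0.0265, -0.9861]]
top t [-0.0205, 0.6109, 1.0838]
wrist mtx [[325.1923, 0.0, 278.8619], [0.0, 325.1923, 209.4018], [0.0, 0.0, 1.0]]
wrist tool_from_camera [[0.001, 0.9525, 0.3045, -0.0769], [0.0005, -0.3045, 0.9525, -0.142], [1.0, -0.0008, -0.0008, -0.0003], [0.0, 0.0, 0.0, 1.0]]
```

View pics/top0.png

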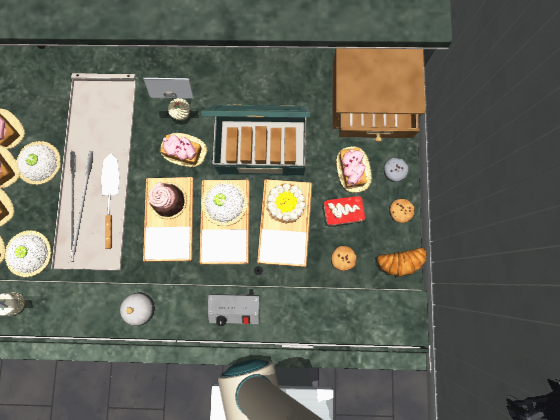

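View pics/side0.png

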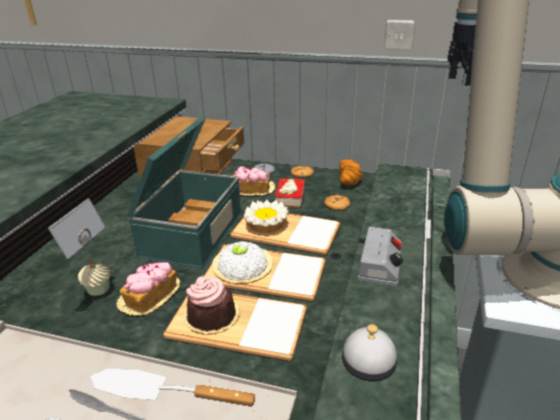

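View pics/wrist0.png

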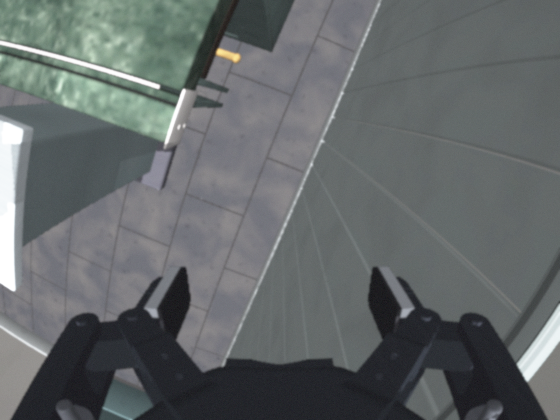

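```bash
cat > h.py <<'E'
from rig import get_state,get_image,grasp_offset
import cv2,numpy as np
from scipy.spatial.transform import Rotation as Rn
def ray(d,px,z):
    px=np.atleast_2d(np.float64(px))
    r=(np.c_[px,np.ones(len(px))]@np.linalg.inv(d["mtx"]).T)@d["R"]
    c=-d["R"].T@d["t"]
    return c+r*((z-c[2])/r[:,2])[:,None]
def proj(d,X):
    c=np.atleast_2d(X)@d["R"].T+d["t"]; p=c@d["mtx"].T; return p[:,:2]/p[:,2:]
def tool():
    s=get_state(); q=s["ee_rot"]; return np.array(s["position"]),Rn.from_quat([q[1],q[2],q[3],q[0]]).as_matrix()
E
python3 - <<'E'
from h import *
d=get_image("top"); im=d["color"]
c=im[130:290,130:440]; cv2.imwrite("pics/topc.png",cv2.resize(c,None,fx=2.5,fy=2.5,interpolation=cv2.INTER_CUBIC))
s=get_image("side")["color"]; cv2.imwrite("pics/sidec.png",cv2.resize(s[150:360,160:380],None,fx=2.8,fy=2.8,interpolation=cv2.INTER_CUBIC))
p,R=tool(); print(R.round(3))
E
```

```text
[[-0.928 -0.     0.373]
 [-0.373  0.001 -0.928]
 [-0.    -1.    -0.001]]
```

View pics/topc.png

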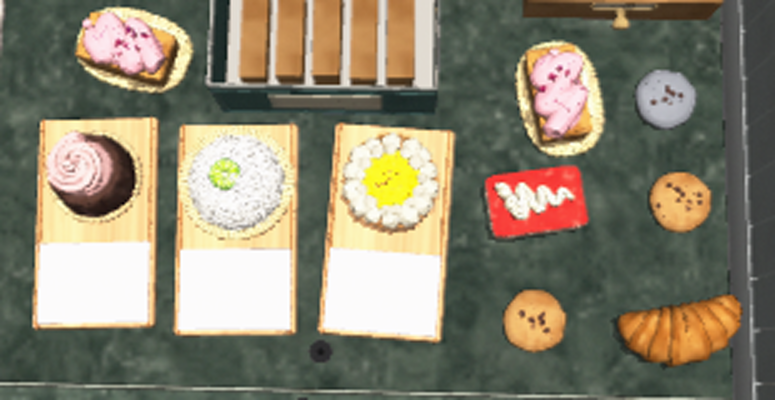

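View pics/sidec.png

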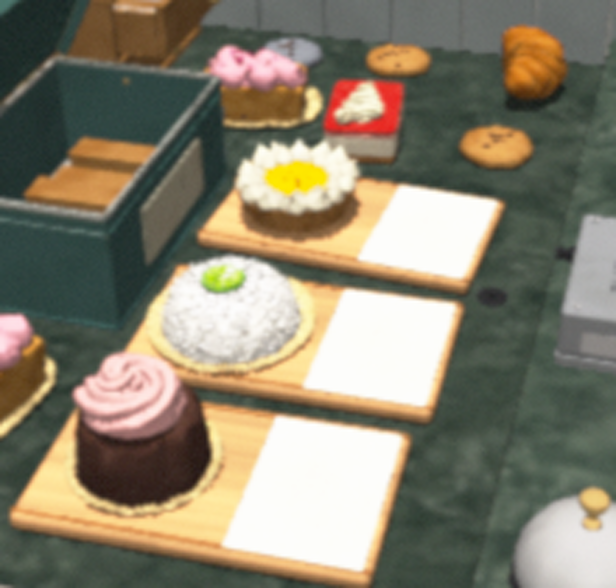

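Bundt board on the left (169,220), bombe board centre (224,222), tart board right (285,223). The slice is at (344,210) and the croissant at (402,262). Three cookie-shaped things: (344,258) brown, (402,210) brown, (396,169) grey. The two brown ones fit. The grey one is the excluded look-alike, which the enlarged crop confirms.

Run:
```python
from h import *
d=get_image("top"); im=d["color"]; hsv=cv2.cvtColor(im,cv2.COLOR_BGR2HSV)
H,S,V=[hsv[...,i].astype(int) for i in range(3)]
def big(m,box):
    x0,y0,x1,y1=box; k=np.zeros(m.shape,np.uint8); k[y0:y1,x0:x1]=m[y0:y1,x0:x1]*255
    k=cv2.morphologyEx(k,cv2.MORPH_CLOSE,np.ones((5,5)))
    cs,_=cv2.findContours(k,cv2.RETR_EXTERNAL,cv2.CHAIN_APPROX_NONE); return max(cs,key=cv2.contourArea)
def rect(c,z,name):
    w=ray(d,c[:,0,:],z)[:,:2]; r=cv2.minAreaRect(w.astype(np.float32)*1000)
    b=cv2.boxPoints(r)/1000
    e=[b[1]-b[0],b[2]-b[1]]; e.sort(key=lambda v:-np.hypot(*v)); L=e[0]
    a=np.arctan2(L[1],L[0])
    print(name,"centre",np.round(np.array(r[0])/1000,4),"size",np.round(r[1],1),"long-dir deg",round(np.degrees(a)%180,1)); return w
white=(S<40)&(V>215)
for n,b in [("paper_bundt",(135,225,200,275)),("paper_bombe",(198,228,252,275)),("paper_tart",(254,225,315,275))]:
    rect(big(white,b),0.012,n)
wood=(S>40)&(V>120)&(H<30)
for n,b in [("board_bundt",(138,170,197,275)),("board_bombe",(197,170,254,275)),("board_tart",(254,170,317,275))]:
    rect(big(wood|white,b),0.012,n)
red=((H<8)|(H>172))&(S>150)&(V>90)
rect(big(red|white,(318,190,372,232)),0.034,"slice")
br=(S>90)&(V>90)&(H<25)
rect(big(br,(372,240,430,280)),0.015,"croissant")
for n,b in [("cookieL",(328,240,362,275)),("cookieR",(385,192,418,230))]:
    c=big(br,b); w=ray(d,c[:,0,:],0.010)[:,:2]; (x,y),r=cv2.minEnclosingCircle((w*1000).astype(np.float32)); e=cv2.fitEllipse((w*1000).astype(np.float32)); print(n,np.round([x,y,r],1),e)
```

```text
paper_bundt centre [0.52  0.298] size [ 88.9 122. ] long-dir deg 92.6
paper_bombe centre [0.5169 0.1425] size [ 87.6 120.5] long-dir deg 91.2
paper_tart centre [ 0.5166 -0.0196] size [121.9  89.9] long-dir deg 86.9
board_bundt centre [0.5878 0.2996] size [234.  135.1] long-dir deg 2.7
board_bombe centre [0.5844 0.1422] size [233.9 135.6] long-dir deg 1.5
board_tart centre [ 0.5835 -0.0242] size [135. 235.] long-dir deg 176.8
slice centre [ 0.6168 -0.1844] size [ 68.  102.6] long-dir deg 98.9
croissant centre [ 0.4787 -0.3442] size [ 63.3 132.5] long-dir deg 101.8
cookieL [ 488.2 -186.    34.7] ((488.58123779296875, -185.49424743652344), (65.41801452636719, 66.6292495727539), 3.2171144485473633)
cookieR [ 622.5 -346.    34.7] ((622.5029907226562, -345.6846008300781), (65.09032440185547, 66.23419189453125), 30.381668090820312)
```

Measured sizes all match the given ones (papers 88x122, boards 235x134, slice 68x103, croissant 63x132). Next I'll find where the open fingertips sit in the tool frame, which matters for the cookies.

Run:
```python
from h import *
im=cv2.imread("pics/wrist0.png"); c=im[240:400,60:500]
cv2.imwrite("pics/wcrop.png",cv2.resize(np.clip(c.astype(int)*2,0,255).astype(np.uint8),None,fx=1.8,fy=1.8,interpolation=cv2.INTER_CUBIC))
d=get_image("wrist"); T=d["tool_from_camera"];K=d["mtx"]
# project candidate points: pad faces corners in tool frame, y = -13,0 for z=+-42.5
def wproj(P):
    Ti=np.linalg.inv(T); q=P@Ti[:3,:3].T+Ti[:3,3]; th=np.arctan2(np.hypot(q[:,0],q[:,1]),q[:,2]); ph=np.arctan2(q[:,1],q[:,0])
    return np.c_[K[0,2]+K[0,0]*th*np.cos(ph),K[1,2]+K[1,1]*th*np.sin(ph)]
for y in (-.019,-.013,-.0065,0):
  for z in (-.0425,.0425): print(y,z,wproj(np.array([[-.011,y,z],[.011,y,z]])).round(0).tolist())
```

```text
-0.019 -0.0425 [[183.0, 267.0], [189.0, 308.0]]
-0.019 0.0425 [[377.0, 267.0], [370.0, 308.0]]
-0.013 -0.0425 [[187.0, 261.0], [192.0, 301.0]]
-0.013 0.0425 [[373.0, 261.0], [367.0, 301.0]]
-0.0065 -0.0425 [[190.0, 255.0], [195.0, 294.0]]
-0.0065 0.0425 [[369.0, 255.0], [364.0, 294.0]]
0 -0.0425 [[193.0, 249.0], [198.0, 287.0]]
0 0.0425 [[366.0, 249.0], [362.0, 287.0]]
```

View pics/wcrop.png

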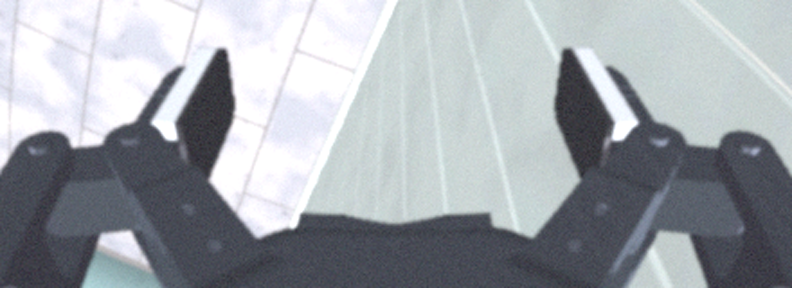

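```bash
cat >> h.py <<'E'
def goal(p,yaw_deg):
    """print tool-frame shift (cm) and rotvec (8deg units) to have TCP at p, tool down, tool z at yaw"""
    P,R=tool(); y=np.radians(yaw_deg); z=np.array([np.cos(y),np.sin(y),0]); Y=np.array([0,0,-1.]); G=np.c_[np.cross(Y,z),Y,z]
    dt=R.T@(np.array(p)-P)*100; rv=np.degrees(Rn.from_matrix(R.T@G).as_rotvec())/8
    print("from",P.round(4),"to",p,"shift cm",dt.round(2),"turn",rv.round(3),"rows>=",round(np.linalg.norm(dt)/6.25,1),round(np.linalg.norm(rv)*8/10.7,1))
E
python3 - <<'E'
from h import *
d=get_image("top"); im=d["color"]
cv2.imwrite("pics/pk.png",cv2.resize(im[140:240,320:420],None,fx=6,fy=6,interpolation=cv2.INTER_CUBIC))
p=ray(d,[(344,200)],.034),ray(d,[(354,193)],.003),ray(d,[(354,187)],.01); print(p)
# croissant mid-section
hsv=cv2.cvtColor(im,cv2.COLOR_BGR2HSV); H,S,V=[hsv[...,i].astype(int) for i in range(3)]
m=((S>90)&(V>90)&(H<25)).astype(np.uint8); m[:240]=0;m[280:]=0;m[:,:372]=0;m[:,430:]=0
ys,xs=np.nonzero(m); w=ray(d,np.c_[xs,ys],.015)[:,:2]-[.4787,-.3442]
a=np.radians(11.8); ex=np.array([np.cos(a),np.sin(a)]); ey=np.array([-ex[1],ex[0]])
u=w@ex;v=w@ey
for y in np.arange(-.06,.061,.015):
    k=abs(v-y)<.006; print(round(y,3),(u[k].min()*1000).round(),(u[k].max()*1000).round())
print(proj(d,[[.4787,-.3442,.015]]))
print("counter edge y at px(430,262):",ray(d,[(430,262)],0))
goal([.488,-.186,.15],-3)
E
```

```text
(array([[ 0.64357331, -0.18430362,  0.034     ]]), array([[ 0.66993049, -0.2161946 ,  0.003     ]]), array([[ 0.68550847, -0.21524086,  0.01      ]]))
-0.06 -8.0 30.0
-0.045 -22.0 32.0
-0.03 -25.0 30.0
-0.015 -31.0 30.0
0.0 -31.0 29.0
0.015 -31.0 29.0
0.03 -26.0 31.0
0.045 -20.0 32.0
0.06 -10.0 31.0
[[403.06042147 262.72711264]]
counter edge y at px(430,262): [[ 0.48290367 -0.42089863  0.        ]]
from [ 0.2148 -0.5333  0.2312] to [0.488, -0.186, 0.15] shift cm [-38.32   8.12 -22.01] turn [ 1.000e-03 -8.133e+00 -1.000e-03] rows>= 7.2 6.1
```

View pics/pk.png

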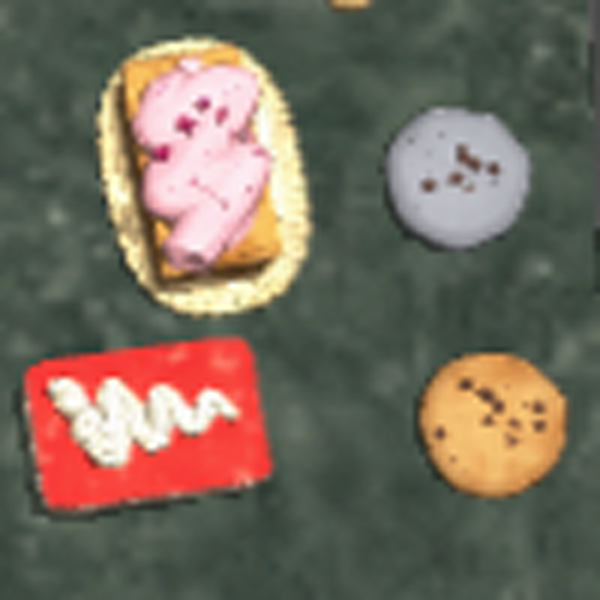

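```bash
python3 -m jog '[20,-7,1,-4,0,-1.4,0, 20,-14,2,-8,0,-2.8,0, 20,-20,3.5,-12,0,-4.2,0, 20,-26,5,-16,0,-5.5,0, 20,-32,6.5,-19,0,-6.8,0, 20,-38.3,8.1,-22,0,-8.13,0, 20,-38.3,8.1,-22,0,-8.13,0, 20,-38.3,8.1,-22,0,-8.13,0]' 40
python3 - <<'E'
from h import *
d=get_image("wrist"); cv2.imwrite("pics/w1.png",d["color"]); goal([.488,-.186,.03],-3)
E
```

```text
clock: 1.4
position: [0.4892, -0.1832, 0.1495]
ee_rot: [0.488, -0.488, 0.512, -0.511]
contact_force: [-0.4, 0.1, 0.5]
width: 0.0787
from [ 0.4892 -0.1837  0.1495] to [0.488, -0.186, 0.03] shift cm [ 0.25 11.95 -0.11] turn [ 0.003  0.022 -0.009] rows>= 1.9 0.0
```

View pics/w1.png

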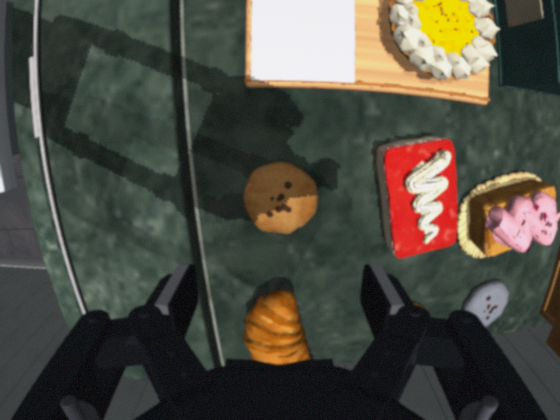

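The wrist view shows the cookie at (281,198), the slice at (420,197), the croissant at (276,325) and the tart paper at the top. I'll check the positions with this view.

```bash
cat >> h.py <<'E'
def wray(d,pose,px,z):
    P,R=pose; px=np.atleast_2d(np.float64(px)); K=d["mtx"]; v=(px-K[:2,2])/K[0,0]; th=np.hypot(v[:,0],v[:,1]); n=np.where(th>1e-9,th,1)
    r=np.c_[v/n[:,None]*np.sin(th)[:,None],np.cos(th)]; T=d["tool_from_camera"]
    r=r@T[:3,:3].T@R.T; c=P+R@T[:3,3]; return c+r*((z-c[2])/r[:,2])[:,None]
def cont(m,box):
    x0,y0,x1,y1=box; k=np.zeros(m.shape,np.uint8); k[y0:y1,x0:x1]=m[y0:y1,x0:x1]*255
    k=cv2.morphologyEx(k,cv2.MORPH_CLOSE,np.ones((5,5))); cs,_=cv2.findContours(k,cv2.RETR_EXTERNAL,cv2.CHAIN_APPROX_NONE); return max(cs,key=cv2.contourArea)[:,0,:]
def hsv(im):
    h=cv2.cvtColor(im,cv2.COLOR_BGR2HSV).astype(int); return h[...,0],h[...,1],h[...,2]
def rectw(w):
    r=cv2.minAreaRect((w[:,:2]*1000).astype(np.float32)); b=cv2.boxPoints(r); e=sorted([b[1]-b[0],b[2]-b[1]],key=lambda v:-np.hypot(*v))[0]
    return np.round(r[0],1),np.round(r[1],1),round(np.degrees(np.arctan2(e[1],e[0]))%180,1)
E
python3 - <<'E'
from h import *
pose=tool(); d=get_image("wrist"); H,S,V=hsv(d["color"])
br=(S>90)&(V>70)&(H<25)
c=cont(br,(230,150,330,245)); w=wray(d,pose,c,.010); print("cookieL",cv2.fitEllipse((w[:,:2]*1000).astype(np.float32)),rectw(w))
red=((H<8)|(H>172))&(S>150)&(V>80)|((S<50)&(V>180))
print("slice",rectw(wray(d,pose,cont(red,(375,130,465,265)),.03)))
E
```

```text
cookieL ((489.0927734375, -185.2429962158203), (65.27621459960938, 67.15721893310547), 30.308664321899414) (array([ 489.4, -185.4]), array([66.6, 66.1]), np.float32(87.1))
slice (array([ 617.9, -186.3]), array([ 69.7, 104. ]), np.float32(98.7))
```

```bash
python3 -m jog '[20,0.2,5,0,0,0,0, 20,0.2,10,0,0,0,0, 20,0.2,13,0,0,0,0, 20,0.2,14.4,0,0,0,0, 20,0.2,15.0,0,0,0,0, 20,0.2,15.3,0,0,0,0, 60,0.2,15.3,0,0,0,0, 90,0.2,15.3,0,0,0,0, 90,0.2,15.3,0,0,0,0, 90,0.2,15.3,0,0,0,0]' 40;  python3 - <<'E'
from h import *
d=get_image("wrist"); cv2.imwrite("pics/w2.png",d["color"]);d=get_image("side"); cv2.imwrite("pics/s2.png",cv2.resize(d["color"][140:300,220:420],None,fx=4,fy=3.7))
E
```

```text
clock: 2.75
position: [0.4889, -0.1889, -0.0009]
ee_rot: [-0.487, 0.487, -0.512, 0.514]
contact_force: [-0.3, -0.3, 6.2]
width: 0.062
```

View pics/w2.png

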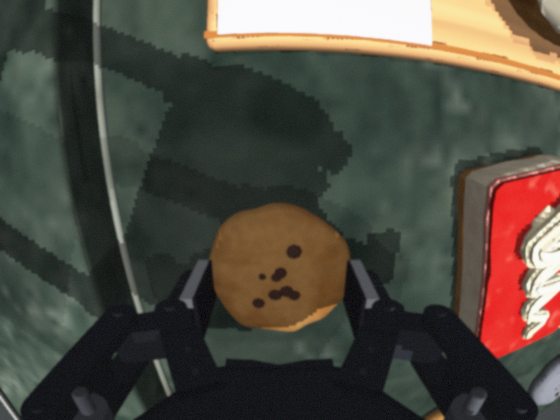

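View pics/s2.png

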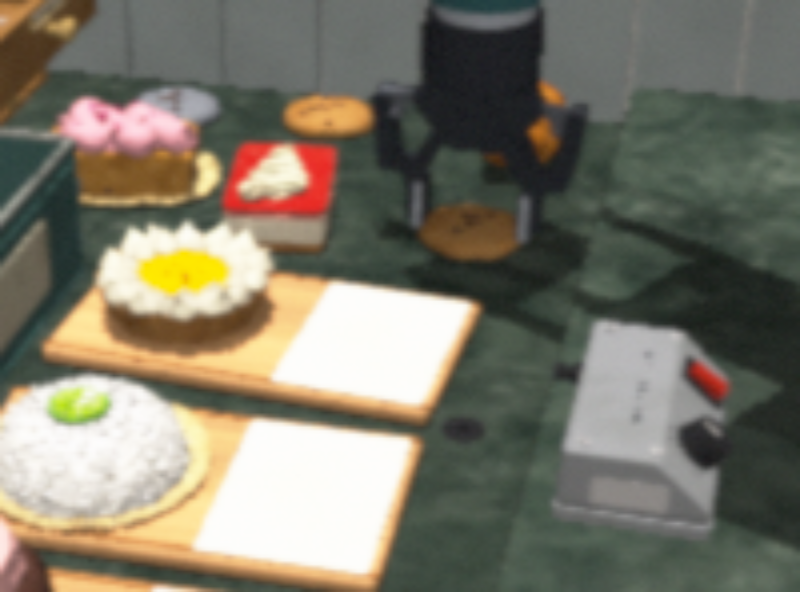

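```bash
python3 -m jog '[90,0,-2,0,0,0,0, 90,0,-6,0,0,0,0, 90,0,-10,0,0,0,0, 90,0,-10,0,0,0,0, 90,0,-10,0,0,0,0]';  python3 - <<'E'
from h import *
pose=tool();d=get_image("wrist"); cv2.imwrite("pics/w3.png",d["color"]);H,S,V=hsv(d["color"])
c=cont((S>90)&(V>70)&(H<25),(200,190,360,345)); w=wray(d,pose,c,pose[0][2]+.01); print(rectw(w)); t=(w-pose[0])@pose[1]; print("tool frame ext",t.min(0),t.max(0))
d=get_image("side"); cv2.imwrite("pics/s3.png",cv2.resize(d["color"][100:300,220:420],None,fx=3,fy=3))
goal([.516,-.020,.10],-3.15)
E
```

```text
clock: 3.48
position: [0.4874, -0.1879, 0.0973]
ee_rot: [0.487, -0.487, 0.513, -0.513]
contact_force: [-0.4, -0.2, -0.4]
width: 0.0619
(array([ 486.3, -188.3]), array([77. , 63.2]), np.float32(87.3))
tool frame ext [-0.03801649 -0.01000438 -0.03273446] [ 0.03904177 -0.00999503  0.03050626]
from [ 0.4868 -0.1877  0.0962] to [0.516, -0.02, 0.1] shift cm [-16.9   -0.37   2.03] turn [ 0.016  0.016 -0.007] rows>= 2.7 0.0
```

View pics/s3.png

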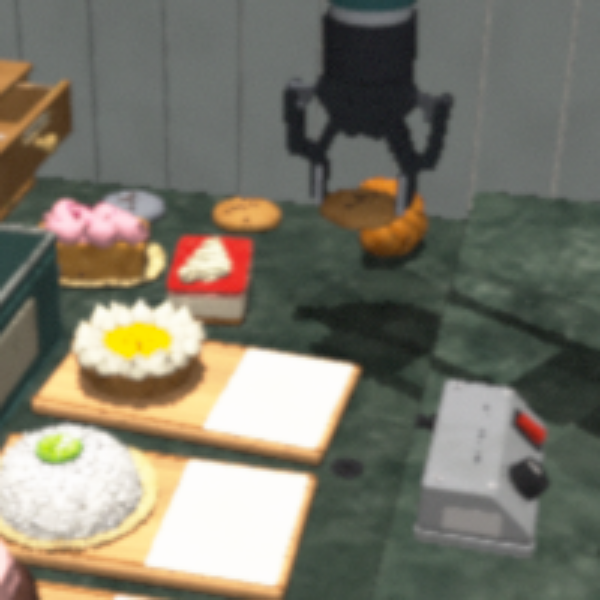

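View pics/w3.png

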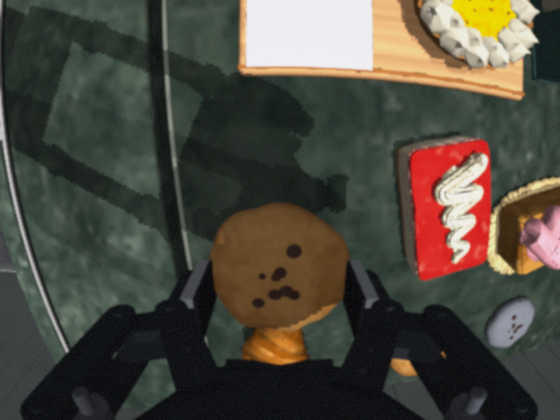

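Run:
```python
from h import *
pose=tool();d=get_image("wrist")
w=wray(d,pose,[(281,203),(281,330),(211,268),(350,268),(281,266)],pose[0][2]+.012); print(((w-pose[0])@pose[1]*1000).round(1)); print(pose[0])
```

```text
[[-39.  -12.   -0.3]
 [ 27.3 -12.   -0.1]
 [ -8.1 -11.9 -32.3]
 [ -8.1 -12.1  31.4]
 [ -9.6 -12.   -0.2]]
[ 0.48679569 -0.18771165  0.09620083]
```

```bash
python3 -m jog '[90,-4,0,0.5,0,0,0, 90,-9,0,1.1,0,0,0, 90,-13.5,0,1.6,0,0,0, 90,-16.4,0,2,0,0,0, 90,-16.4,2,2,0,0,0, 90,-16.4,5,2,0,0,0, 90,-16.4,7,2,0,0,0, 90,-16.4,8,2,0,0,0, 90,-16.4,8.3,2,0,0,0, 90,-16.4,8.3,2,0,0,0]'
python3 - <<'E'
from h import *
goal([.5155,-.025,.010],-3.15)
pose=tool();d=get_image("wrist"); cv2.imwrite("pics/w4.png",d["color"])
d=get_image("side"); cv2.imwrite("pics/s4.png",cv2.resize(d["color"][150:300,210:360],None,fx=4,fy=4))
E
```

```text
clock: 4.88
position: [0.5167, -0.0257, 0.0144]
ee_rot: [-0.487, 0.487, -0.513, 0.513]
contact_force: [-0.3, 0.4, -0.7]
width: 0.0617
from [ 0.5167 -0.0257  0.0144] to [0.5155, -0.025, 0.01] shift cm [-0.06  0.44 -0.12] turn [-0.003  0.015  0.001] rows>= 0.1 0.0
```

View pics/s4.png

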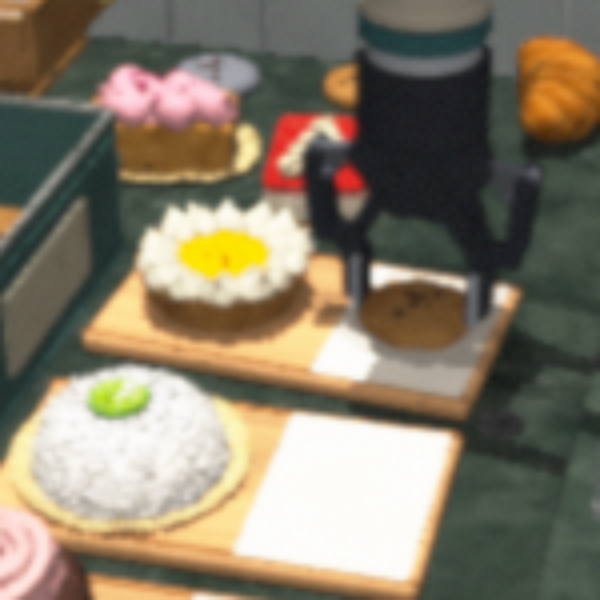

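View pics/w4.png

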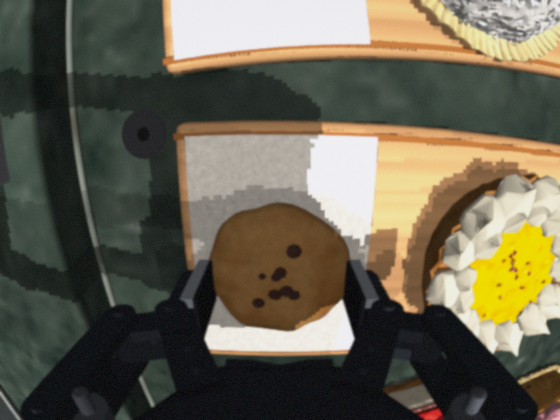

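```bash
python3 -m jog '[90,0,0.3,-0.1,0,0,0, 90,0,0.5,-0.1,0,0,0, 90,0,0.5,-0.1,0,0,0]'; python3 -m jog '[25,0,0,0,0,0,0, 25,0,0,0,0,0,0, 25,0,0,0,0,0,0, 25,0,-3,0,0,0,0, 25,0,-7,0,0,0,0, 25,0,-11,0,0,0,0, 25,0,-13,0,0,0,0, 25,0,-13,0,0,0,0]'
python3 - <<'E'
from h import *
pose=tool();d=get_image("wrist"); H,S,V=hsv(d["color"]); cv2.imwrite("pics/w5.png",d["color"])
c=cont((S>90)&(V>60)&(V<215)&(H<25),(215,180,340,345)); print(cv2.boundingRect(c)); w=wray(d,pose,c,.022); print("wrist",rectw(w),pose[0])
d=get_image("top");cv2.imwrite("pics/t5.png",cv2.resize(d["color"][150:280,250:430],None,fx=4,fy=4))
goal([.622,-.346,.15],-3.15)
E
```

```text
clock: 5.35
position: [0.5157, -0.0256, 0.0111]
ee_rot: [-0.487, 0.486, -0.513, 0.513]
contact_force: [-1.9, 0.2, 13.2]
width: 0.0619
clock: 6.35
position: [0.5165, -0.0257, 0.1406]
ee_rot: [-0.487, 0.486, -0.512, 0.514]
contact_force: [0.8, -0.3, -0.2]
width: 0.0771
(239, 180, 78, 55)
wrist (array([514.4, -29.5]), array([47.7, 64.6]), np.float32(176.9)) [ 0.51652265 -0.02569668  0.14058609]
from [ 0.5147 -0.0254  0.1384] to [0.622, -0.346, 0.15] shift cm [31.45 -1.18 12.41] turn [ 0.011  0.015 -0.001] rows>= 5.4 0.0
```

View pics/w5.png

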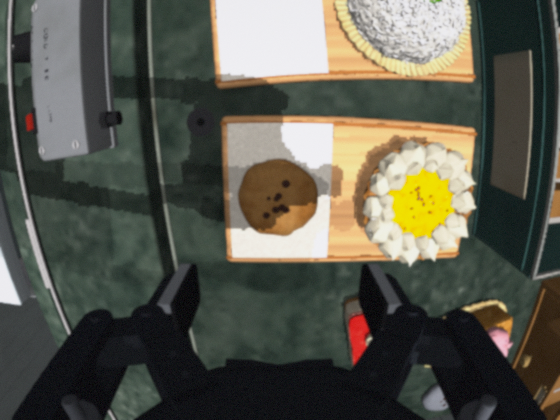

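Run:
```python
from h import *
pose=tool();d=get_image("wrist"); H,S,V=hsv(d["color"])
c=cont((S>90)&(V>50)&(V<215)&(H<25),(234,150,324,244)); print(cv2.boundingRect(c)); w=wray(d,pose,c,.022); print("wrist",rectw(w),pose[0])
a,b,_=rectw(w); 
c0=np.array([.5835,-.0242]);yw=np.radians(-3.15);ex=np.array([np.cos(yw),np.sin(yw)]);v=a/1000-c0
print("board frame",v@ex,v@np.array([-ex[1],ex[0]]))
goal([.622,-.3455,.15],-3.15)
```

```text
(242, 160, 78, 76)
wrist (array([514.9, -20.8]), array([64.6, 64.3]), np.float32(86.9)) [ 0.51472241 -0.02541817  0.13838673]
board frame -0.0686831826968092 -0.00037471941066194876
from [ 0.5144 -0.0253  0.138 ] to [0.622, -0.3455, 0.15] shift cm [31.4  -1.25 12.43] turn [ 0.018  0.015 -0.002] rows>= 5.4 0.0
```

```bash
python3 -m jog '[25,5,-0.5,2,0,0,0, 25,10.5,-1.2,4.2,0,0,0, 25,16,-1.2,6.4,0,0,0, 25,21.5,-1.2,8.5,0,0,0, 25,26.5,-1.2,10.5,0,0,0, 25,31.4,-1.2,12.4,0,0,0, 25,31.4,-1.2,12.4,0,0,0, 25,31.4,-1.2,12.4,0,0,0, 25,31.4,-1.2,12.4,0,0,0]'
python3 - <<'E'
from h import *
pose=tool();d=get_image("wrist"); H,S,V=hsv(d["color"]); cv2.imwrite("pics/w6.png",d["color"])
c=cont((S>90)&(V>50)&(V<235)&(H<25),(234,150,334,250)); print(cv2.boundingRect(c)); w=wray(d,pose,c,.010); print("wrist",rectw(w),pose[0])
goal(list(rectw(w)[0]/1000)+[-.003],-3.15)
E
```

```text
clock: 7.62
position: [0.6221, -0.3439, 0.1507]
ee_rot: [0.487, -0.487, 0.513, -0.512]
contact_force: [0.3, -0.8, -0.3]
width: 0.0771
(245, 161, 74, 72)
wrist (array([ 623., -345.]), array([66.7, 66.6]), np.float32(87.0)) [ 0.62214599 -0.34389974  0.15070204]
from [ 0.6223 -0.344   0.1511] to [np.float64(0.623), np.float64(-0.345), -0.003] shift cm [ 0.11 15.41  0.09] turn [ 0.006  0.025 -0.006] rows>= 2.5 0.0
```

View pics/w6.png

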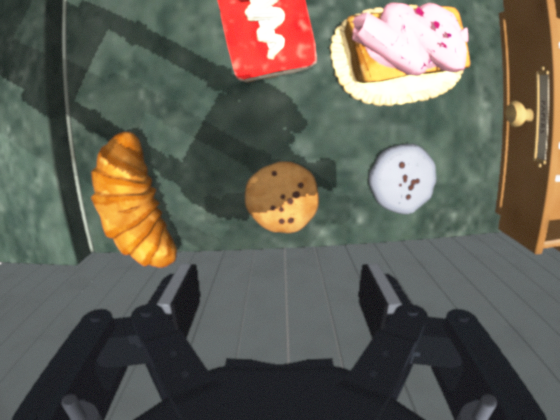

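```bash
python3 -m jog '[25,0,5,0,0,0,0, 25,0,10,0,0,0,0, 25,0,13,0,0,0,0, 25,0,14.5,0,0,0,0, 25,0,15.0,0,0,0,0, 25,0,15.3,0,0,0,0, 25,0,15.3,0,0,0,0, 60,0,15.3,0,0,0,0, 90,0,15.3,0,0,0,0, 90,0,15.3,0,0,0,0, 90,0,15.3,0,0,0,0]' 40; python3 -m jog '[90,0,-3,0,0,0,0, 90,0,-8,0,0,0,0, 90,0,-12,0,0,0,0, 90,0,-12,0,0,0,0, 90,0,-12,0,0,0,0]';  python3 - <<'E'
from h import *
pose=tool();d=get_image("wrist"); cv2.imwrite("pics/w7.png",d["color"]);H,S,V=hsv(d["color"])
c=cont((S>90)&(V>50)&(V<235)&(H<25),(200,190,360,340)); print(cv2.boundingRect(c)); w=wray(d,pose,c,pose[0][2]+.012); t=(w-pose[0])@pose[1]; print("tool frame ext",t.min(0).round(4),t.max(0).round(4))
goal([.515,-.0254,.14],-3.15)
E
```

```text
clock: 9.05
position: [0.6232, -0.3461, 0.0004]
ee_rot: [-0.487, 0.487, -0.512, 0.514]
contact_force: [-1.3, 1.5, 5.7]
width: 0.0627
clock: 9.68
position: [0.6221, -0.3453, 0.1179]
ee_rot: [0.487, -0.487, 0.513, -0.513]
contact_force: [0.2, 0.3, -1.6]
width: 0.0622
(211, 209, 136, 125)
tool frame ext [-0.0364 -0.012  -0.0323] [ 0.0294 -0.012   0.0299]
from [ 0.6217 -0.3451  0.117 ] to [0.515, -0.0254, 0.14] shift cm [-31.36  -2.23 -12.35] turn [ 0.016  0.015 -0.009] rows>= 5.4 0.0
```

View pics/w7.png

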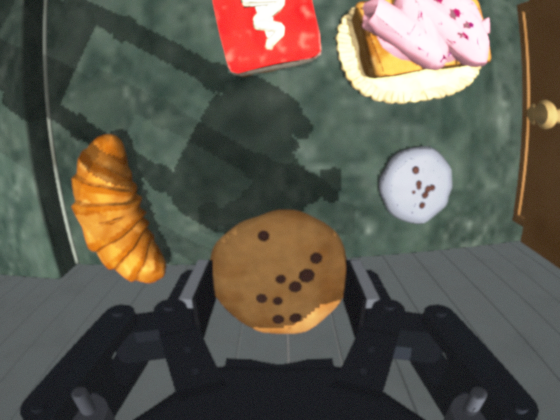

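```bash
python3 -m jog '[90,-4,0,-1.5,0,0,0, 90,-9,0,-3.5,0,0,0, 90,-14.5,0,-5.7,0,0,0, 90,-20,0,-7.9,0,0,0, 90,-25.5,0,-10,0,0,0, 90,-29.5,0,-11.6,0,0,0, 90,-31.5,1.5,-12.4,0,0,0, 90,-31.5,4,-12.4,0,0,0, 90,-31.5,6.2,-12.4,0,0,0, 90,-31.5,6.2,-12.4,0,0,0, 90,-31.5,6.2,-12.4,0,0,0]'
python3 - <<'E'
from h import *
pose=tool();d=get_image("wrist"); cv2.imwrite("pics/w8.png",d["color"])
d=get_image("side"); cv2.imwrite("pics/s8.png",cv2.resize(d["color"][150:300,210:360],None,fx=4,fy=4))
goal([.515,-.0233,.025],-3.15)
E
```

```text
clock: 11.1
position: [0.5155, -0.0246, 0.0561]
ee_rot: [0.486, -0.487, 0.513, -0.513]
contact_force: [-0.3, -0.7, -0.3]
width: 0.0624
from [ 0.516  -0.0248  0.0569] to [0.515, -0.0233, 0.025] shift cm [-0.14  3.19 -0.12] turn [-0.008  0.014  0.002] rows>= 0.5 0.0
```

View pics/s8.png

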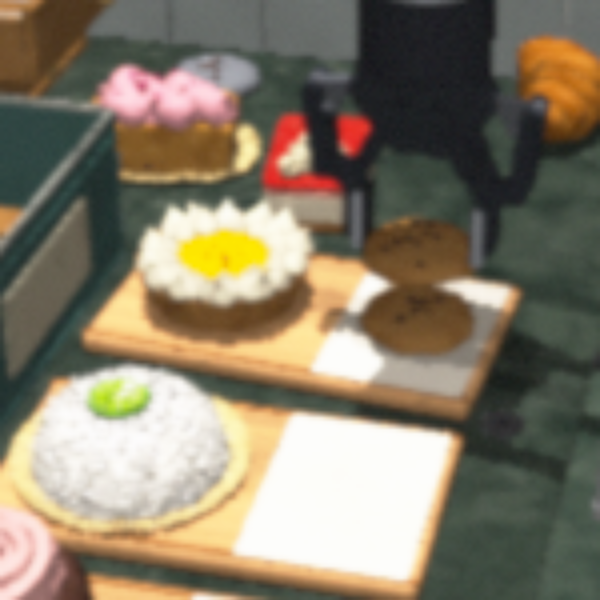

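View pics/w8.png

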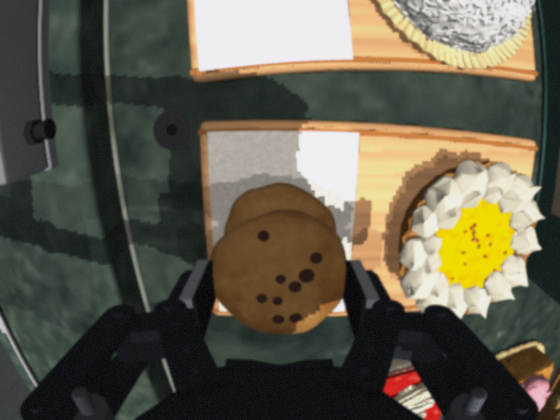

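```bash
python3 -m jog '[90,-0.15,1.5,-0.1,0,0,0, 90,-0.15,2.5,-0.1,0,0,0, 90,-0.15,3.0,-0.1,0,0,0, 90,-0.15,3.1,-0.1,0,0,0, 90,-0.15,3.1,-0.1,0,0,0]'
python3 - <<'E'
from h import *
d=get_image("wrist"); cv2.imwrite("pics/w9.png",d["color"])
d=get_image("side"); cv2.imwrite("pics/s9.png",cv2.resize(d["color"][180:270,260:350],None,fx=6,fy=6))
E
```

```text
clock: 11.82
position: [0.5145, -0.0231, 0.0263]
ee_rot: [-0.487, 0.487, -0.513, 0.513]
contact_force: [-2.1, -0.2, 5.9]
width: 0.0624
```

View pics/s9.png

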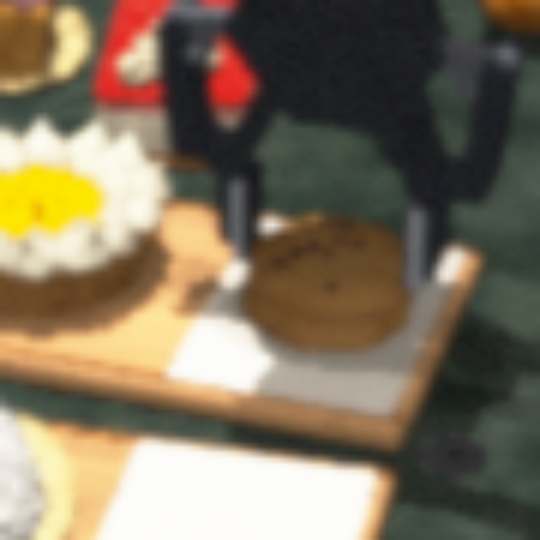

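Contact is made (about 6 N) and the stack is aligned. I'll release and back off.

```bash
python3 -m jog '[25,0,0,0,0,0,0, 25,0,0,0,0,0,0, 25,0,0,0,0,0,0, 25,0,-3,0,0,0,0, 25,0,-7,0,0,0,0, 25,0,-11,0,0,0,0, 25,0,-12,0,0,0,0, 25,0,-12,0,0,0,0, 25,0,-12,0,0,0,0]'
python3 - <<'E'
from h import *
pose=tool();d=get_image("wrist"); H,S,V=hsv(d["color"]);cv2.imwrite("pics/w10.png",d["color"])
c=cont((S>90)&(V>50)&(V<215)&(H<25),(234,150,324,250)); print(cv2.boundingRect(c)); w=wray(d,pose,c,.036); print("wrist",rectw(w),pose[0])
d=get_image("side"); cv2.imwrite("pics/s10.png",cv2.resize(d["color"][180:270,260:350],None,fx=6,fy=6))
goal([.617,-.1855,.14],8.8)
E
```

```text
clock: 13.05
position: [0.5134, -0.0228, 0.1438]
ee_rot: [0.486, -0.487, 0.514, -0.512]
contact_force: [-0.7, 0.4, -0.3]
width: 0.0772
(241, 163, 80, 81)
wrist (array([513.3, -20.5]), array([67.3, 64.2]), np.float32(87.0)) [ 0.51342336 -0.02279297  0.1437747 ]
from [ 0.5136 -0.0228  0.1438] to [0.617, -0.1855, 0.14] shift cm [15.7   0.34 11.19] turn [ 0.022 -1.479 -0.004] rows>= 3.1 1.1
```

View pics/w10.png

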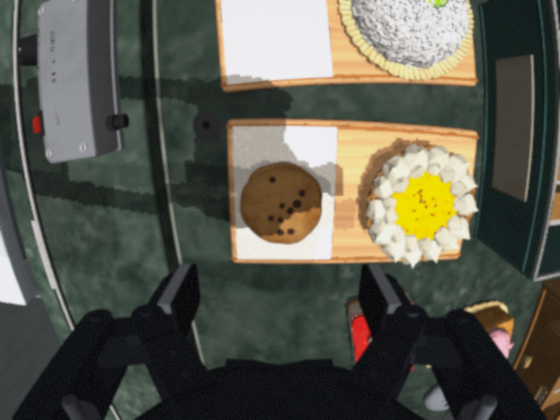

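View pics/s10.png

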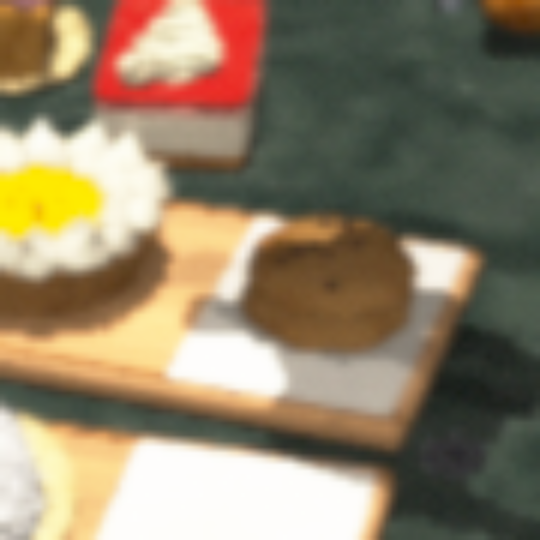

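The stack is neat and centred: top cookie at (513,-20.5) mm, lower at (515,-20.8). Now the slice.

```bash
python3 -m jog '[22,4,0,3,0,-0.4,0, 22,8,0.2,6,0,-0.8,0, 22,12,0.3,9,0,-1.2,0, 22,15.7,0.3,11.2,0,-1.48,0, 22,15.7,0.3,11.2,0,-1.48,0, 22,15.7,0.3,11.2,0,-1.48,0, 22,15.7,0.3,11.2,0,-1.48,0]'
python3 - <<'E'
from h import *
pose=tool();d=get_image("wrist"); H,S,V=hsv(d["color"]);cv2.imwrite("pics/w11.png",d["color"])
red=((H<8)|(H>172))&(S>150)&(V>60)
c=cont(red,(215,120,345,275)); print(cv2.boundingRect(c)); w=wray(d,pose,c,.034); print("wrist",rectw(w),pose[0])
r=rectw(w); goal(list(r[0]/1000)+[-.002],r[2]-90)
E
```

```text
clock: 14.02
position: [0.6173, -0.1843, 0.1419]
ee_rot: [-0.537, 0.537, -0.46, 0.459]
contact_force: [-0.0, 0.4, -0.0]
width: 0.0782
(237, 145, 88, 120)
wrist (array([ 617. , -184.7]), array([ 68.6, 101.6]), np.float32(98.9)) [ 0.61725343 -0.18432099  0.14194195]
from [ 0.6174 -0.1844  0.1422] to [np.float64(0.617), np.float64(-0.18469999999999998), -0.002] shift cm [ 0.04 14.42 -0.04] turn [ 0.005 -0.003 -0.005] rows>= 2.3 0.0
```

View pics/w11.png

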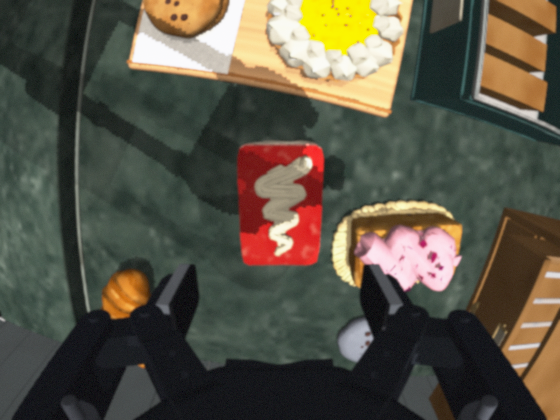

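```bash
python3 -m jog '[22,-0.5,4,-0.1,0,0,0, 22,-0.5,8,-0.1,0,0,0, 22,-0.5,11,-0.1,0,0,0, 22,-0.5,13,-0.1,0,0,0, 22,-0.5,13.9,-0.1,0,0,0, 22,-0.5,14.2,-0.1,0,0,0, 22,-0.5,14.2,-0.1,0,0,0]' 50
python3 - <<'E'
from h import *
d=get_image("wrist"); cv2.imwrite("pics/w12.png",d["color"])
E
```

```text
clock: 14.95
position: [0.6168, -0.1809, 0.0011]
ee_rot: [0.537, -0.537, 0.46, -0.461]
contact_force: [-0.0, -0.0, -0.1]
width: 0.078
```

View pics/w12.png

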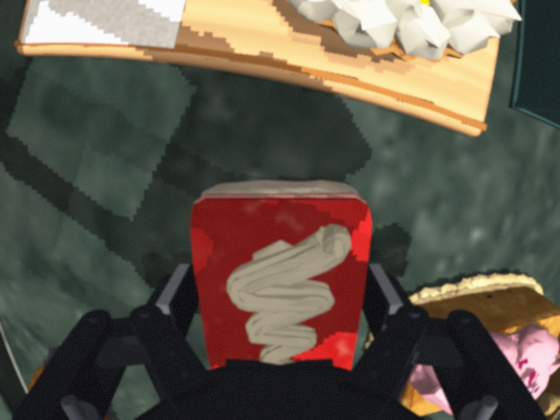

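No contact so far, and the slice sits between the pads. Close and lift.

```bash
python3 -m jog '[50,0,0,0,0,0,0, 80,0,0,0,0,0,0, 80,0,0,0,0,0,0, 80,0,0,0,0,0,0, 80,0,-2,0,0,0,0, 80,0,-5,0,0,0,0, 80,0,-9,0,0,0,0, 80,0,-12,0,0,0,0, 80,0,-12,0,0,0,0, 80,0,-12,0,0,0,0]' 50
python3 - <<'E'
from h import *
pose=tool();d=get_image("wrist"); cv2.imwrite("pics/w13.png",d["color"]); H,S,V=hsv(d["color"])
red=((H<8)|(H>172))&(S>150)&(V>60)
c=cont(red,(170,120,390,400)); w=wray(d,pose,c,pose[0][2]+.033); t=(w-pose[0])@pose[1]*1000; print(t.min(0).round(1),t.max(0).round(1))
goal([.5195,.302,.125],2.65)
E
```

```text
clock: 16.25
position: [0.6153, -0.1805, 0.1189]
ee_rot: [-0.537, 0.537, -0.461, 0.459]
contact_force: [-0.1, -0.1, -0.8]
width: 0.0671
[-47.8 -33.1 -34.8] [ 35.  -32.9  32.3]
from [ 0.615  -0.1804  0.1184] to [0.5195, 0.302, 0.125] shift cm [-49.13  -0.57  -2.05] turn [ 0.023  0.77  -0.012] rows>= 7.9 0.6
```

View pics/w13.png

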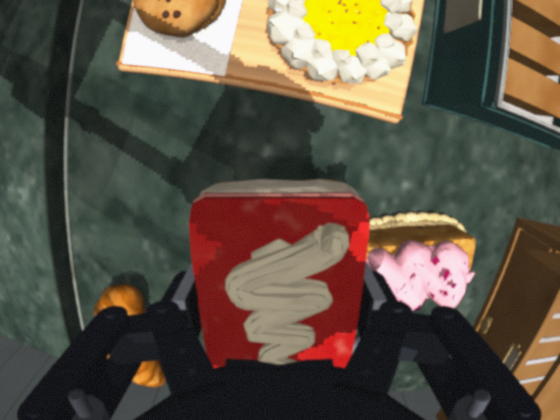

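```bash
python3 -m jog '[80,-4,0,-0.2,0,0.05,0, 80,-9,0,-0.4,0,0.15,0, 80,-14.5,0,-0.6,0,0.25,0, 80,-20,0,-0.8,0,0.35,0, 80,-25.5,0,-1.1,0,0.45,0, 80,-31,0,-1.3,0,0.55,0, 80,-36.5,0,-1.6,0,0.65,0, 80,-42,0,-1.8,0,0.77,0, 80,-46.5,0,-2,0,0.77,0, 80,-49,0,-2.05,0,0.77,0, 80,-49,0,-2.05,0,0.77,0, 80,-49,0,-2.05,0,0.77,0]'
python3 - <<'E'
from h import *
pose=tool();d=get_image("wrist"); cv2.imwrite("pics/w14.png",d["color"])
goal([.5195,.301,.013],2.65)
E
```

```text
clock: 17.8
position: [0.5204, 0.2993, 0.119]
ee_rot: [-0.51, 0.512, -0.488, 0.488]
contact_force: [1.0, -0.4, -1.3]
width: 0.0671
from [0.5207 0.299  0.1193] to [0.5195, 0.301, 0.013] shift cm [-0.22 10.63 -0.09] turn [ 0.012 -0.004  0.01 ] rows>= 1.7 0.0
```

View pics/w14.png

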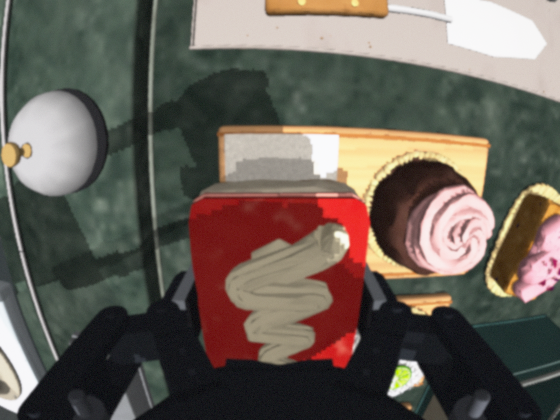

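```bash
python3 -m jog '[80,-0.1,3,-0.1,0,0,0, 80,-0.15,6.5,-0.1,0,0,0, 80,-0.15,8.8,-0.1,0,0,0, 80,-0.15,9.9,-0.1,0,0,0, 80,-0.15,10.4,-0.1,0,0,0, 80,-0.15,10.6,-0.1,0,0,0, 80,-0.15,10.6,-0.1,0,0,0]'
python3 - <<'E'
from h import *
d=get_image("side"); cv2.imwrite("pics/s15.png",cv2.resize(d["color"][220:370,150:320],None,fx=4,fy=4))
d=get_image("wrist"); cv2.imwrite("pics/w15.png",d["color"])
E
```

```text
clock: 18.73
position: [0.5205, 0.3018, 0.015]
ee_rot: [0.512, -0.511, 0.488, -0.489]
contact_force: [-1.2, -0.3, -0.8]
width: 0.0675
```

View pics/s15.png

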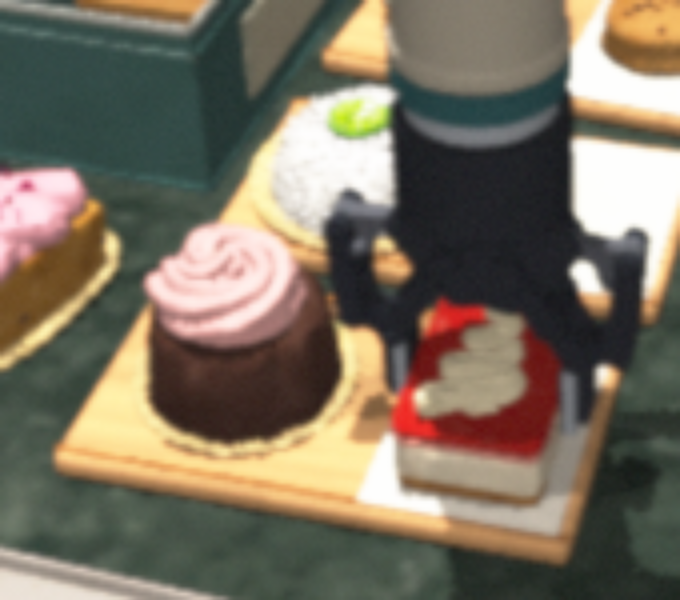

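View pics/w15.png

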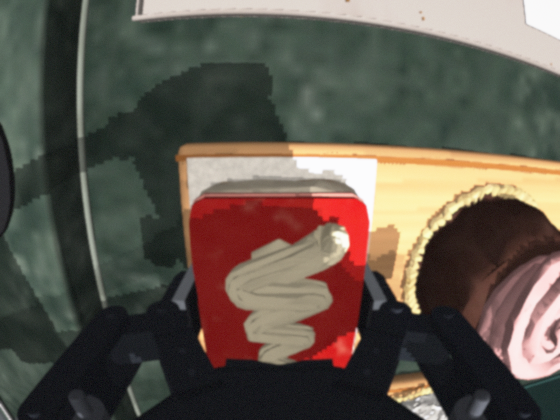

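```bash
python3 -m jog '[80,0,0.15,-0.05,0,0,0, 80,0,0.25,-0.05,0,0,0, 80,0,0.25,-0.05,0,0,0]'; python3 -m jog '[22,0,0,0,0,0,0, 22,0,0,0,0,0,0, 22,0,0,0,0,0,0, 22,0,-3,0,0,0,0, 22,0,-7,0,0,0,0, 22,0,-11,0,0,0,0, 22,0,-13,0,0,0,0, 22,0,-13,0,0,0,0]';  python3 - <<'E'
from h import *
pose=tool();d=get_image("wrist"); H,S,V=hsv(d["color"]);cv2.imwrite("pics/w16.png",d["color"])
red=((H<8)|(H>172))&(S>150)&(V>60)
c=cont(red,(215,120,345,275)); print(cv2.boundingRect(c)); w=wray(d,pose,c,.046); r=rectw(w); print("wrist",r,pose[0])
c0=np.array([.5878,.2996]);yw=np.radians(2.65);ex=np.array([np.cos(yw),np.sin(yw)]);v=r[0]/1000-c0
print("board frame",v@ex,v@np.array([-ex[1],ex[0]]),"yaw rel",r[2]-90-2.65)
d=get_image("side"); cv2.imwrite("pics/s16.png",cv2.resize(d["color"][220:370,150:320],None,fx=4,fy=4))
goal([.479,-.344,.14],11.8)
E
```

```text
clock: 19.2
position: [0.52, 0.3019, 0.0136]
ee_rot: [0.512, -0.511, 0.488, -0.489]
contact_force: [-1.6, -0.4, 7.9]
width: 0.0675
clock: 20.2
position: [0.5205, 0.3021, 0.1434]
ee_rot: [0.513, -0.51, 0.488, -0.489]
contact_force: [0.1, 0.5, 0.3]
width: 0.0776
(234, 151, 88, 124)
wrist (array([518.9, 297.9]), array([ 65.7, 102.1]), np.float32(92.6)) [0.5205412  0.30214515 0.14338806]
board frame -0.0689049175817891 0.00148739135631683 yaw rel -0.05000162
from [0.5189 0.3014 0.1408] to [0.479, -0.344, 0.14] shift cm [64.28  0.13 -6.97] turn [ 0.01  -1.144  0.004] rows>= 10.3 0.9
```

View pics/s16.png

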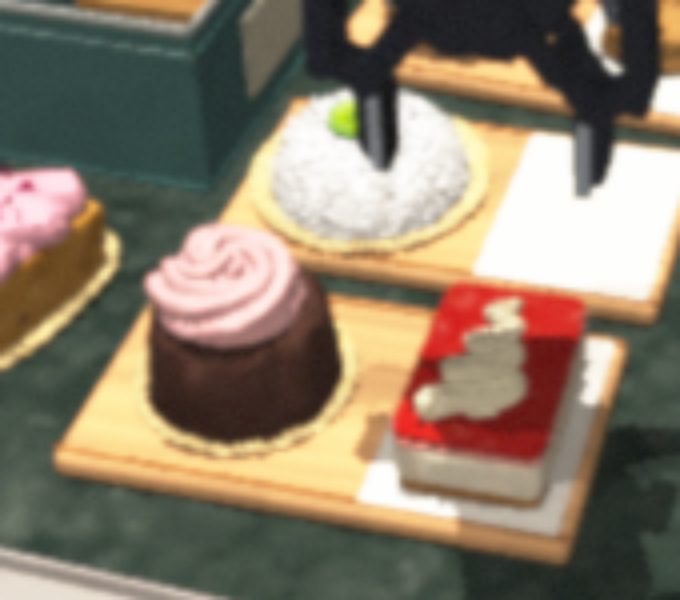

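View pics/w16.png

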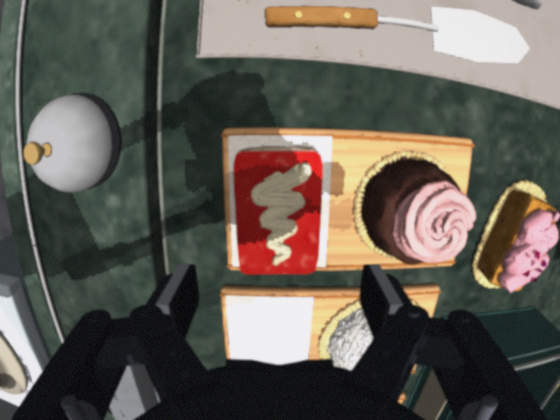

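The slice is placed at board frame (-69, +1.5) mm, straight. Now the croissant.

```bash
python3 -m jog '[20,5,0,-0.5,0,-0.1,0, 20,11,0,-1.2,0,-0.2,0, 20,17,0,-1.8,0,-0.3,0, 20,23,0,-2.5,0,-0.4,0, 20,29,0,-3.1,0,-0.5,0, 20,35,0,-3.8,0,-0.6,0, 20,41,0,-4.4,0,-0.7,0, 20,47,0,-5.1,0,-0.8,0, 20,53,0,-5.7,0,-0.9,0, 20,59,0,-6.4,0,-1.05,0, 20,64.3,0.1,-7,0,-1.14,0, 20,64.3,0.1,-7,0,-1.14,0]'; python3 -m jog '[20,0,0,0,0,0,0, 20,0,0,0,0,0,0]'
python3 - <<'E'
from h import *
pose=tool();d=get_image("wrist"); H,S,V=hsv(d["color"]);cv2.imwrite("pics/w17.png",d["color"])
c=cont((S>90)&(V>50)&(H<25),(215,100,345,300)); print(cv2.boundingRect(c)); w=wray(d,pose,c,.018); r=rectw(w); print("wrist",r,pose[0])
goal(list(r[0]/1000)+[0],r[2]-90)
E
```

```text
clock: 21.8
position: [0.4782, -0.3475, 0.1385]
ee_rot: [-0.547, 0.548, -0.448, 0.447]
contact_force: [0.7, 0.2, 0.7]
width: 0.0783
clock: 22.05
position: [0.479, -0.3421, 0.1402]
ee_rot: [0.549, -0.549, 0.446, -0.445]
contact_force: [0.2, -0.1, -0.2]
width: 0.0787
(240, 123, 81, 153)
wrist (array([ 478.4, -343.7]), array([ 66.5, 136.7]), np.float32(101.9)) [ 0.47903034 -0.34213788  0.14015002]
from [ 0.4792 -0.3422  0.1405] to [np.float64(0.4784), np.float64(-0.3437), 0] shift cm [ 0.14 14.05 -0.11] turn [ 0.004 -0.004 -0.008] rows>= 2.2 0.0
```

View pics/w17.png

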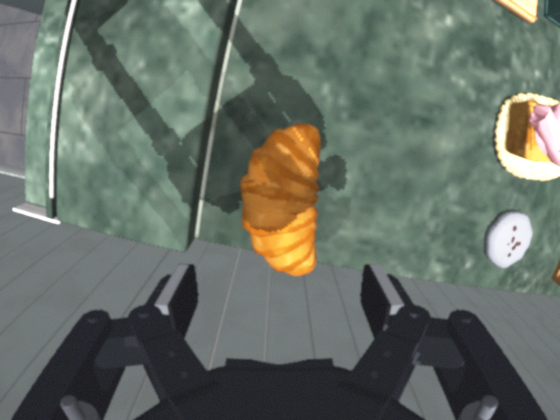

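```bash
python3 -m jog '[20,0.1,4,-0.1,0,0,0, 20,0.1,8,-0.1,0,0,0, 20,0.1,11,-0.1,0,0,0, 20,0.1,13,-0.1,0,0,0, 20,0.1,13.9,-0.1,0,0,0, 20,0.1,14.1,-0.1,0,0,0, 20,0.1,14.1,-0.1,0,0,0, 60,0.1,14.1,-0.1,0,0,0, 90,0.1,14.1,-0.1,0,0,0, 90,0.1,14.1,-0.1,0,0,0, 90,0.1,14.1,-0.1,0,0,0]' 35;python3 -m jog '[90,0,-2,0,0,0,0, 90,0,-5,0,0,0,0, 90,0,-9,0,0,0,0, 90,0,-12,0,0,0,0, 90,0,-12,0,0,0,0, 90,0,-12,0,0,0,0]'
python3 - <<'E'
from h import *
pose=tool();d=get_image("wrist"); H,S,V=hsv(d["color"]);cv2.imwrite("pics/w18.png",d["color"])
c=cont((S>90)&(V>40)&(H<25),(170,100,390,400)); w=wray(d,pose,c,pose[0][2]+.02); t=(w-pose[0])@pose[1]*1000; print(t.min(0).round(1),t.max(0).round(1))
d=get_image("side"); cv2.imwrite("pics/s18.png",cv2.resize(d["color"][60:220,260:430],None,fx=4,fy=3.7))
goal([.516,.1415,.12],1.35)
E
```

```text
clock: 23.48
position: [0.479, -0.3456, 0.0011]
ee_rot: [-0.549, 0.549, -0.445, 0.447]
contact_force: [-0.7, 1.1, 5.7]
width: 0.0632
clock: 24.22
position: [0.4778, -0.3446, 0.1189]
ee_rot: [0.549, -0.549, 0.447, -0.446]
contact_force: [-0.2, 0.5, -1.7]
width: 0.063
[-70.7 -20.1 -35.5] [ 47.3 -19.9  32.7]
from [ 0.4776 -0.3443  0.1182] to [0.516, 0.1415, 0.12] shift cm [-46.78  -0.09  13.67] turn [ 0.015  1.302 -0.017] rows>= 7.8 1.0
```

View pics/w18.png

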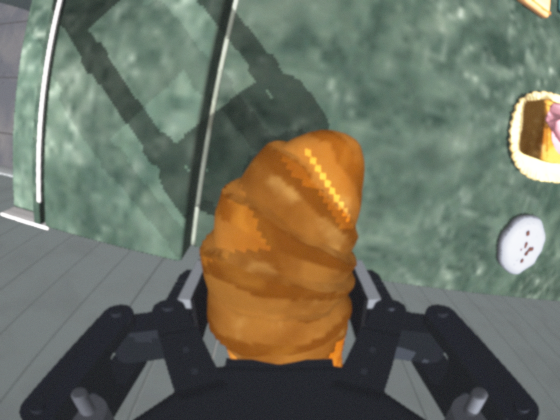

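View pics/s18.png

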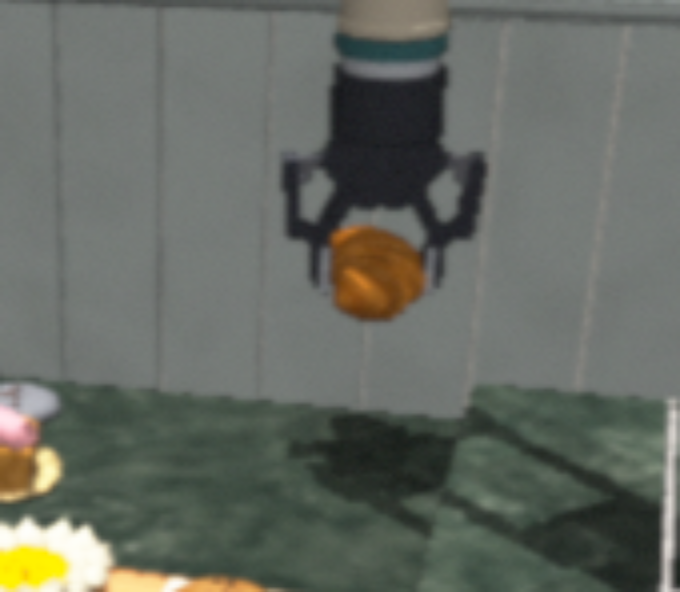

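```bash
python3 -m jog '[90,-4,0,1.1,0,0.1,0, 90,-9,0,2.5,0,0.25,0, 90,-14.5,0,4.1,0,0.4,0, 90,-20,0,5.7,0,0.55,0, 90,-25.5,0,7.3,0,0.7,0, 90,-31,0,8.8,0,0.85,0, 90,-36.5,0,10.4,0,1,0, 90,-41.5,0,11.9,0,1.15,0, 90,-45,0,12.9,0,1.3,0, 90,-46.6,0,13.35,0,1.3,0, 90,-46.6,0,13.35,0,1.3,0, 90,-46.6,0,13.35,0,1.3,0]'
python3 - <<'E'
from h import *
pose=tool();d=get_image("wrist"); cv2.imwrite("pics/w19.png",d["color"])
goal([.513,.139,.013],1.35)
E
```

```text
clock: 25.82
position: [0.5139, 0.1371, 0.1193]
ee_rot: [-0.505, 0.506, -0.494, 0.494]
contact_force: [-1.0, -0.6, -1.0]
width: 0.0632
from [0.514  0.1369 0.1195] to [0.513, 0.139, 0.013] shift cm [-0.22 10.65 -0.09] turn [ 0.005 -0.006  0.006] rows>= 1.7 0.0
```

View pics/w19.png

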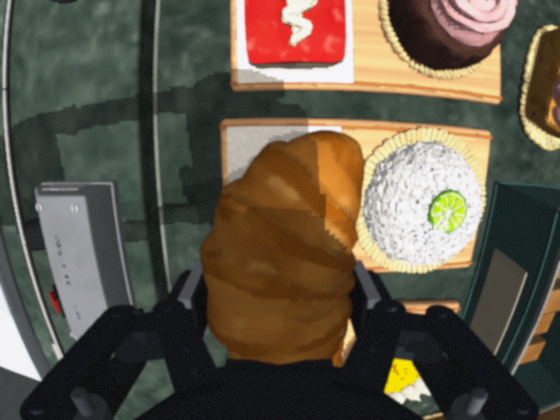

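```bash
python3 -m jog '[90,-0.1,3,-0.1,0,0,0, 90,-0.15,6.5,-0.1,0,0,0, 90,-0.15,8.8,-0.1,0,0,0, 90,-0.15,9.9,-0.1,0,0,0, 90,-0.15,10.5,-0.1,0,0,0, 90,-0.15,10.8,-0.1,0,0,0, 90,-0.15,10.8,-0.1,0,0,0]'
python3 - <<'E'
from h import *
d=get_image("side"); cv2.imwrite("pics/s20.png",cv2.resize(d["color"][180:330,190:360],None,fx=4,fy=4))
d=get_image("wrist"); cv2.imwrite("pics/w20.png",d["color"])
E
```

```text
clock: 26.75
position: [0.5136, 0.1394, 0.0131]
ee_rot: [0.506, -0.506, 0.493, -0.494]
contact_force: [-1.6, -1.9, 3.4]
width: 0.0633
```

View pics/s20.png

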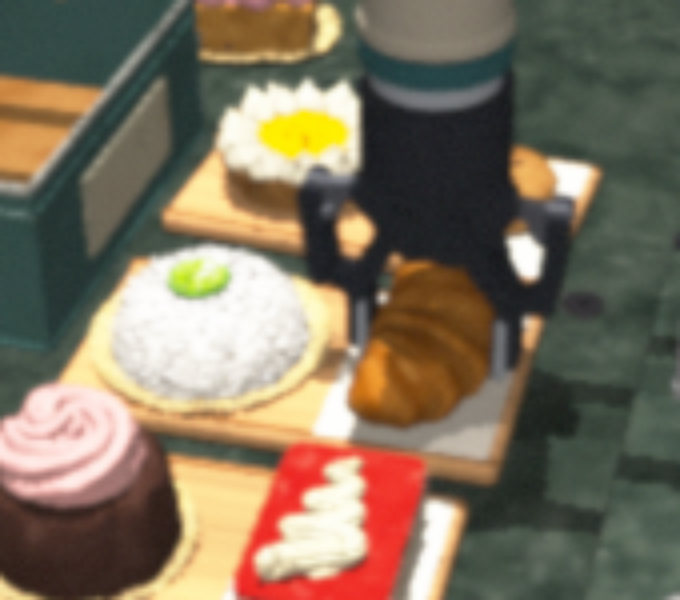

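View pics/w20.png

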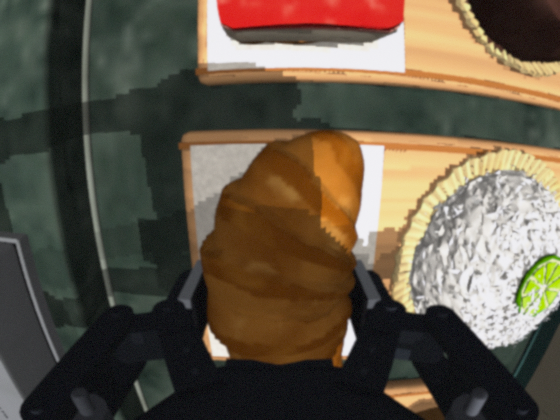

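```bash
python3 -m jog '[35,0,0.05,0,0,0,0, 35,0,0,0,0,0,0, 35,0,0,0,0,0,0, 35,0,-2,0,0,0,0, 35,0,-6,0,0,0,0, 35,0,-11,0,0,0,0, 35,0,-15,0,0,0,0, 35,0,-17,0,0,0,0, 35,0,-17,0,0,0,0, 35,0,-17,0,0,0,0]';  python3 - <<'E'
from h import *
pose=tool();d=get_image("wrist"); H,S,V=hsv(d["color"]);cv2.imwrite("pics/w21.png",d["color"])
d=get_image("side"); cv2.imwrite("pics/s21.png",cv2.resize(d["color"][150:360,150:370],None,fx=2.8,fy=2.8))
E
```

```text
clock: 28.1
position: [0.5123, 0.1397, 0.1806]
ee_rot: [-0.505, 0.507, -0.494, 0.494]
contact_force: [-0.5, 0.9, -0.4]
width: 0.0737
```

View pics/w21.png

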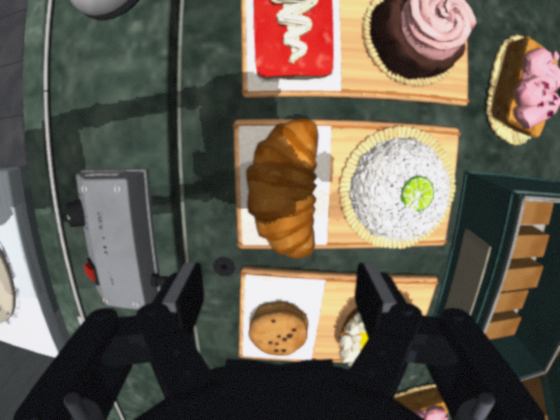

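View pics/s21.png

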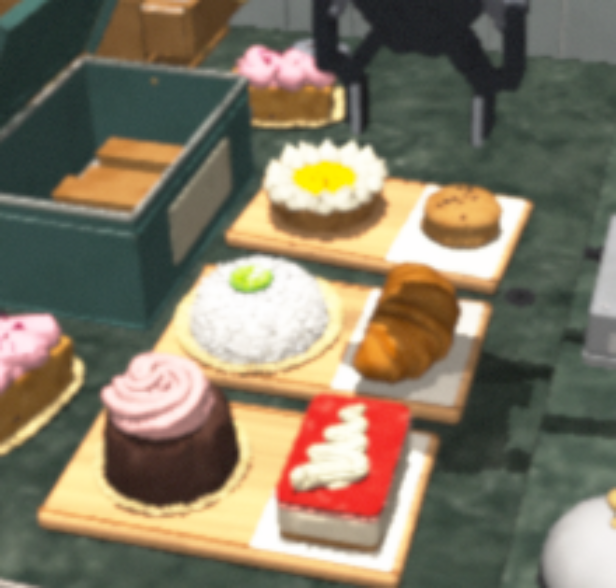

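```bash
python3 -m jog '[35,5,-1,0,0,0,0, 35,11,-3,0,0,0,0, 35,17,-5,-1,0,0,0, 35,23,-7,-2,0,0,0, 35,29,-8,-3,0,0,0, 35,35,-8,-4,0,0,0, 35,40,-8,-5,0,0,0, 35,40,-8,-5,0,0,0, 35,40,-8,-5,0,0,0]';  python3 - <<'E'
from h import *
d=get_image("top"); im=d["color"]; cv2.imwrite("pics/t22.png",cv2.resize(im[130:290,130:440],None,fx=2.5,fy=2.5)); H,S,V=hsv(im)
cv2.imwrite("pics/t22f.png",im)
def bf(r,c0,yaw,n):
    yw=np.radians(yaw);ex=np.array([np.cos(yw),np.sin(yw)]);v=r[0]-np.array(c0)*1000
    print(n,r,"board x,y mm",round(v@ex,1),round(v@np.array([-ex[1],ex[0]]),1),"yaw rel",round(float(r[2])-90-yaw,1))
red=((H<8)|(H>172))&(S>150)&(V>70)|((S<60)&(V>200)&(H>200))
bf(rectw(ray(d,cont(red,(140,225,197,275)),.046)),(.5878,.2996),2.65,"slice")
# wood board vs pastry: saturated dark orange
br=(S>110)&(V<225)&(H<25)
for b,z,c0,y,n in [((202,232,246,266),.027,(.5844,.1422),1.35,"croissant"),((262,236,306,262),.036,(.5835,-.0242),-3.15,"cookies")]:
    c=cont(br,b); print(cv2.boundingRect(c)); bf(rectw(ray(d,c,z)),c0,y,n)
E
```

```text
clock: 29.32
position: [0.4723, -0.2607, 0.2607]
ee_rot: [0.506, -0.506, 0.495, -0.493]
contact_force: [-1.1, 0.1, 0.1]
width: 0.0738
slice (array([518.2, 298.6]), array([ 66.2, 101.8]), np.float32(93.4)) board x,y mm -69.6 2.2 yaw rel 0.8
(202, 234, 44, 24)
croissant (array([513.2, 140.4]), array([117.9,  61.3]), np.float32(89.7)) board x,y mm -71.2 -0.1 yaw rel -1.7
(272, 236, 25, 24)
cookies (array([511.5, -24.1]), array([61.3, 64.1]), np.float32(91.1)) board x,y mm -71.9 -3.9 yaw rel 4.2
```

View pics/t22.png

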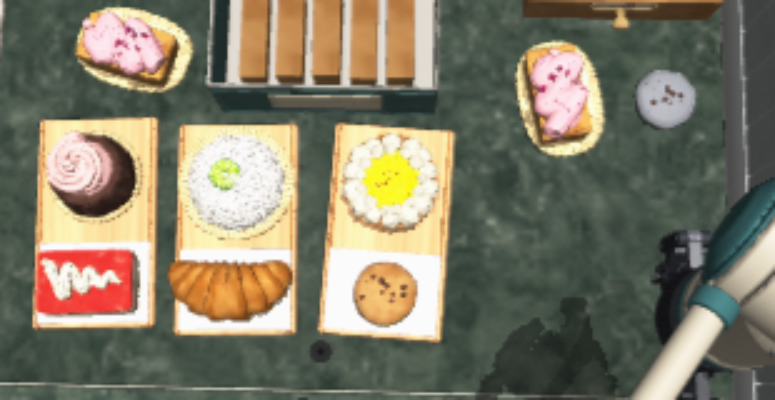

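Run:
```python
from h import *
d=get_image("top"); im=d["color"]; H,S,V=hsv(im)
print(im[248,190:256].tolist()[::4], im[240,190:256].tolist()[::6])
br=(S>110)&(V<225)&(H<25)
for th in (225,235):
  c=cont((S>110)&(V<th)&(H<25),(190,229,250,260)); print(cv2.boundingRect(c))
  for z in (.025,.03):
    r=rectw(ray(d,c,z)); yw=np.radians(1.35);ex=np.array([np.cos(yw),np.sin(yw)]);v=r[0]-np.array([584.4,142.2]); print(r,v@ex,v@np.array([-ex[1],ex[0]]))
cv2.imwrite("pics/cr.png",cv2.resize(im[225:270,190:255],None,fx=10,fy=10,interpolation=cv2.INTER_CUBIC))
```

```text
[[155, 220, 251], [73, 86, 74], [81, 95, 83], [45, 110, 182], [46, 126, 208], [47, 126, 211], [51, 137, 222], [76, 169, 242], [72, 163, 238], [41, 113, 198], [55, 135, 220], [38, 108, 190], [61, 136, 210], [27, 75, 126], [155, 207, 243], [79, 89, 78], [74, 88, 75]] [[169, 228, 251], [74, 87, 73], [50, 120, 196], [67, 148, 225], [67, 149, 225], [43, 109, 180], [42, 101, 164], [45, 113, 187], [43, 120, 207], [42, 109, 184], [85, 99, 87]]
(197, 229, 52, 31)
(array([517.6, 142.8]), array([ 81.2, 138.8]), np.float32(92.0)) -66.76732247966223 2.1736257490159803
(array([517.2, 142. ]), array([ 80.8, 138.2]), np.float32(92.0)) -67.18605926361629 1.3832717107750119
(197, 229, 52, 31)
(array([517.6, 142.8]), array([ 81.2, 138.8]), np.float32(92.0)) -66.76732247966223 2.1736257490159803
(array([517.2, 142. ]), array([ 80.8, 138.2]), np.float32(92.0)) -67.18605926361629 1.3832717107750119
```

View pics/cr.png

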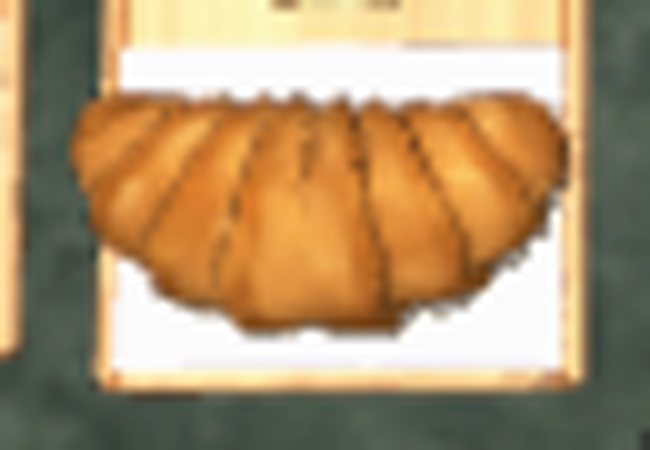

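Run:
```python
from h import *
d=get_image("top"); yw=np.radians(1.35);ex=np.array([np.cos(yw),np.sin(yw)]); ey=np.array([-ex[1],ex[0]])
for z in (.025,.03,.035):
    L,Rr,T,B,C=ray(d,[(197.2,239.5),(246.5,239.5),(221.8,234.2),(221.8,258.3),(221.85,246.25)],z)[:,:2]
    print(z,"len",np.linalg.norm(L-Rr),"wid",np.linalg.norm(T-B),"board",((C-[.5844,.1422])@ex).round(4),((C-[.5844,.1422])@ey).round(4))
a=cv2.imread("pics/t22f.png"); im0=cv2.imread("pics/top0.png")
dd=cv2.absdiff(a,im0)[165:232,138:318].max(2); print("changed pixels around cakes:",(dd>60).sum())
print(get_state()["contact_force"])
```

```text
0.025 len 0.13410925473328697 wid 0.06514584441091395 board -0.0722 0.0035
0.03 len 0.13352294795763806 wid 0.06486103595336593 board -0.0726 0.0028
0.035 len 0.1329366411819891 wid 0.06457622749581807 board -0.073 0.002
changed pixels around cakes: 76
[ 0.35405746  0.87136151 -0.38106857]
```

Run:
```python
from h import *
a=cv2.imread("pics/t22f.png"); b=cv2.imread("pics/top0.png")
m=(cv2.absdiff(a,b).max(2)>60); m[:165]=0;m[232:]=0;m[:,:138]=0;m[:,318:]=0
ys,xs=np.nonzero(m); print(sorted(set(ys)),xs.min(),xs.max())
for n,box in [("bundt",(140,175,195,220)),("bombe",(197,175,252,228)),("tart",(262,178,310,225))]:
    x0,y0,x1,y1=box; g=lambda i:np.float64(cv2.cvtColor(i[y0:y1,x0:x1],cv2.COLOR_BGR2GRAY)); print(n,cv2.phaseCorrelate(g(b),g(a)))
print(get_state()["position"],get_state()["qd"])
```

```text
[np.int64(230), np.int64(231)] 145 183
bundt ((-0.0049643879775551625, 0.47961323394727273), 1.0007392680908604)
bombe ((0.022249439834620688, -0.011498763664480549), 1.0006953924819124)
tart ((0.007362007093320244, -0.005161257242729533), 0.9992807840052149)
[ 0.47283384 -0.25981816  0.26148808] [ 0.00468295 -0.00345306 -0.00550294 -0.00418738 -0.00083165 -0.00214389]
```

```bash
python3 -c "
from rig import sign_off; print(sign_off())"
```

```text
the job is handed in; nothing more can be done
None
```

I placed all four pastries and handed the job in at about 30 s of the 96 s allowed. `sign_off` gives no verdict, so what follows is from my own last checks. Positions are in each board's frame, where the paper's centre is (-68, 0) mm.

| Item | Board | Measured position (mm) | Notes |
|---|---|---|---|
| Slice | bundt | (-69, +2) | yaw off by less than 1°, flat |
| Croissant | bombe | about (-72.5, +3) | flat; looked straight, no clean yaw figure. I set it about 2 mm towards the robot on purpose, to clear the bombe's card |
| Lower cookie | tart | (-69, 0) | flat |
| Upper cookie | tart | about 1.6 mm from the lower one's centre | sits neatly on top in the side view |

**Measurements that disagreed or failed:**
- **Upper cookie:** the top camera put it about 4 mm to one side of where the wrist camera did. Both readings are within the 15 mm limit.
- **Croissant:** two automatic outlines of it in the top view were wrong, one clipped and one that merged with the wood. I took its position from edges read by eye in an enlarged crop, and the size that gave (134 x 65 mm) matches the given one.
- **Cakes:** comparing first and last top images, the tart and bombe had not moved. The bundt showed about half a pixel (roughly 1.3 mm), either image noise or a slight nudge, and far below 15 mm.

The grey look-alike cookie was left alone. The gripper was about 0.26 m above the counter and clear of everything at the end.

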